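# Rock a jammed stone sample free of its jaw holder

### The arm

A 6-joint arm with a two-finger parallel gripper is mounted at the origin on the work surface. World frame = base frame: x ahead of the robot, y to its left, z up, the work surface at z = 0. Lengths are in m, angles in rad, forces in N, time in s.
With the tool pointing down it reaches from about 0.275 to 0.775 m from the base axis. Payload 14.6 kg.
Tool frame: the origin (TCP) lies at the centre of the arm's flange, where the gripper is bolted on; the fingertips stand 173 mm ahead of it and the grasp point (between the pads) lies 155 mm ahead of it; z points along the fingers, y is the direction in which the jaws open and shut (so a half turn about z gives the same grasp; the last joint's range is limited). The gripper opens to 85 mm and grips with 20 to 120 N. Pads are 22 mm wide; open, the fingers measure 114 mm over their backs; the gripper's body (76 mm by 85 mm) begins 54 mm behind the grasp point. The pads swing forward as they close: fully open they stand 13 mm farther back than shut.
Start: joints at [1.094, 0.263, -0.048, 1.259, 0, 1.415], TCP at [0.166, 0.498, 0.405] pointing down, gripper open.
Joint ranges: [-2.65, 2.65], [-0.89, 1.7], [-1.18, 1.37], [-2.13, 2.11], [-1.35, 1.29], [-3.14, 3.14]. Speed limits (rad/s): [1.89, 1.89, 2.57, 2.79, 3.14, 3.14].

### API

Orientations are given as a unit quaternion [x, y, z, w].
In Python, from station import * gives the robot as it stands.
- The arm moves only by the shell command python3 -m handwheel 'ROWS' [OPENING]. ROWS is a JSON object of lists of equal length, an entry for each row: "xyz": the shift along the tool's x, y, z in m, a list of three; "dr": the turn, a rotation vector about the tool's x, y, z in rad, a list of three. A call has exactly 5 rows; each row shifts and turns the commanded pose from where the row before left it, along the tool's axes as they then stand; what a row does not reach is not made up. A row lasts 1/12 s, in which the tool goes at most 41.7 mm and 7.16 degrees, less where a joint would pass 70% of its speed; a pose out of reach is approached as far as the arm can. A call is refused whole if a number of a shift passes 0.0417 or a number of a turn 0.125, either way. A call with a gripper value outside its range is refused whole. OPENING is the opening, from -1 (shut) to 1 (fully open), set as the call begins (- or left out, the last holds). The fingers move at their own pace and stop on an object; the grip force is fixed at half the most. Time passes only in rows, so rows that do not move let the fingers close, or fill a call up. It gives the time, the measured TCP pose, the force and the opening at its end, in the units of the state.
- state(): the state, without advancing time (a new reading comes with each control period).
- get_image(name): name is "scene" or "top" or "wrist"; returns a dict with "img" (400x640x3 uint8, red, green, blue), "z_map" (400x640 float32, m along the optical axis (not along the pixel's ray), 0 where there is no reading), "fx", "fy", "cx", "cy" (pixels), "dist" ([k1, k2, p1, p2, k3] as OpenCV has them; the pictures are not rectified), "eye" and "orientation" of the camera in the world; the wrist camera has in their place "mount" (4x4, takes a point from camera to tool coordinates, whose origin is the TCP and whose axes are the flange's). Camera axes: x right, y up, looking along -z (the intrinsics and any distortion apply to the point x, -y, -z); pixel columns grow to the right and rows downward; lengths in m; the calibration is good to about 2 mm. A picture is of the moment at which its call begins: read the wrist's pose just before it.
- finish_job(): hands the job in, once; it reports no verdict.
The state is a dict: "clock": time; "joint_positions": joint angles; "joint_velocities": joint speeds; "joint_torque": joint torques, N m; "tool_pos": TCP position; "tcp_rot": TCP orientation; "force": force on the tool from outside, world axes, zero at the start; "moment": the same for the moment, N m; "gripper_width": opening from 0.0 (shut) to 1.0 (fully open).
Only numpy, scipy, OpenCV 4.12 (cv2) and the standard library are available. Lean on these libraries where they do the work, as an engineer would, in place of code of your own. Each camera call takes 0.05 s, during which the arm holds its last target. There are 200 camera calls.

### The job

A sawn stone sample on its metal carrier is stuck in the jaw holder: both jaws are stiff with stone dust and stay where they are pushed. Grip the stone and rock it firmly from side to side, over towards one jaw and then over towards the other, until both jaws have been pushed back and it is free; do not wrench it straight up while it is still caught, and leave the brush, the magnifier and the stone chip near it alone. Then lift it straight out and finish while still holding it in the gripper, upright above the holder with its foot just clear of the jaws (about 20 mm above their tops).

Things in the scene. Friction and masses are not known exactly. Their poses are not given: they have to be found in the camera images.
- holder: fixed jaw holder on a grey base plate 90 x 170 x 10 mm, jaws on its +y and -y sides. Origin: centre of the plate's underside, on the work surface; z up, y from the right jaw to the left jaw, the direction in which the sample is rocked. Yaw varies. A 13 mm deep channel along x keeps the sample's foot in place with 1 mm play
- pivot (a point): fixed point of the holder, 18 mm above its origin, axes as the holder's: the sample pivots about the line through it along x when it is rocked
- jaw_left_top (a point): top inner edge of the jaw on the holder's +y side, 68 mm above the work surface; moves with the jaw. At the start 15.5 mm from the holder's middle. Jaw 50 mm wide along x, 38 mm thick outwards. Its lip, underside 38 mm above the work surface, hangs 5.5 mm over the sample's flange (5 mm higher) and stops it from being lifted
- jaw_right_top (a point): the same point of the jaw on the holder's -y side, which is the mirror image
- bar_mid (a point): centre of the sample, half-way up: an upright sawn grey stone bar 40 mm (x) by 30 mm (y, towards the jaws), 85 mm tall, on an aluminium carrier with a 40 x 42 x 6 mm flange and a round foot (16 mm diameter, along x). 108 mm tall in all, about 0.34 kg. In the holder its foot is 10 mm, its top 118 mm above the work surface: the top 50 mm stand free of the jaws, to be gripped across either pair of faces
- bar_foot (a point): lowest line of the sample's foot, on its middle axis, 54 mm below its centre. z along the bar (up). In the holder the bar has 0.5 mm play to each jaw and may lean a little
- jaw_left (a joint): how far the +y jaw has been pushed outwards, m: 0 at the start, 0.013 at its stop (a lean of about 0.27 rad). Stiff (about 5 N), stays where it is left; each jaw must be back about 0.006 for the flange to pass. Leaning the sample 0.17 rad about the pivot towards a jaw pushes it back about 8 mm
- jaw_right (a joint): the same for the jaw on the holder's -y side; grows as it is pushed outwards (-y)
- brush: loose dusting brush, 170 mm long, lying flat near the holder; leave it alone. Origin near its middle, x along it
- loupe: loose magnifier lying flat near the holder, lens ring 60 mm across and 12 mm high with a handle to 110 mm from the lens centre along its x; leave it alone. Origin under the lens
- chip: loose chip of grey stone, about 60 x 50 x 35 mm, lying near the holder; leave it alone. Origin under its middle
Things that resemble listed ones, but are neither listed nor needed, are in the scene too. What is shaped like the part that bears bar_mid but orange is not meant.

How it is judged:
On the way, in this order (a step that is already met when the one before it is completed fails the run):
1. the sample, leaning over, has pushed one jaw back (angle between bar_mid's own z axis and vertical above 0.06 rad and value of joint any of jaw_left, jaw_right above 0.003 m), for 0.05 s.
2. leaning the other way, it has pushed back the other jaw as well (angle between bar_mid's own z axis and vertical above 0.06 rad and value of joint each of jaw_left, jaw_right above 0.003 m), for 0.05 s.
At the end, for the whole second after the job is handed in: the gripper holds the sample still, upright within 0.2 rad, its foot 4 to 45 mm above the jaw tops and within 35 mm of the holder's middle sideways, touching nothing but the fingers (z of bar_foot in the frame of holder between 0.072 and 0.113 m and horizontal distance between bar_foot and holder below 0.035 m and angle between bar_mid's own z axis and vertical below 0.2 rad and contact force between the fingers and bar above 2 N and contact force between bar and holder below 0.2 N and linear speed of bar below 0.03 m/s); the arm keeps its last pose, push and grip.
It fails at once if the sample is wrenched against the holder with more than 100 N (contact force between bar and holder above 100 N).
It fails at once if the brush, magnifier or chip is moved by more than 30 mm (distance of any of brush, loupe, chip from where it was at the start of the episode above 0.03 m).
It also fails if it takes over 45 s, if anything falls off the work surface, if the arm or the gripper's body presses on something with over 40 N, if the wrist force passes 120 N, or if a joint passes its speed limit or range.

## Working session

There is one attempt and no reset: what is moved stays moved. The work goes in short steps, Python scripts to look and compute and a shell command to move; the robot and the scene stay as the last step left them, time stands still between calls to the robot, and variables do not carry over. Pictures are saved under pics/ and viewed, about 8 in all and at most 12, crops included, and the job is handed in when it is done.

```bash
mkdir -p pics; ls
cat > h.py <<'E'
from station import *
import numpy as np, cv2
from scipy.spatial.transform import Rotation as R
def cam(n):
    s=state(); d=get_image(n)
    if 'mount' in d:
        T=np.eye(4);T[:3,:3]=R.from_quat(s['tcp_rot']).as_matrix();T[:3,3]=s['tool_pos']
        d['T']=T@np.array(d['mount'])
    else:
        T=np.eye(4);T[:3,:3]=R.from_quat(d['orientation']).as_matrix();T[:3,3]=d['eye'];d['T']=T
    return d
def K(d): return np.array([[d['fx'],0,d['cx']],[0,d['fy'],d['cy']],[0,0,1.]])
def cloud(d):
    h,w=d['z_map'].shape
    u,v=np.meshgrid(np.arange(w),np.arange(h))
    p=cv2.undistortPoints(np.stack([u,v],-1).reshape(-1,1,2).astype(np.float64),K(d),np.array(d['dist'],float)).reshape(h,w,2)
    z=d['z_map'].astype(float)
    P=np.stack([p[...,0]*z,-p[...,1]*z,-z],-1)
    W=P@d['T'][:3,:3].T+d['T'][:3,3]; W[z==0]=np.nan
    return W
def save(n,img): cv2.imwrite('pics/'+n+'.png',cv2.cvtColor(img,cv2.COLOR_RGB2BGR))
E
python3 - <<'E'
from h import *
print(state())
for n in ['scene','top']:
    d=cam(n); save(n+'0',d['img']); np.savez(n+'0.npz',W=cloud(d),img=d['img']); print(n,d['eye'],np.isnan(cloud(d)).mean())
E
```

```text
pics
{'clock': 0.0, 'joint_positions': array([ 1.09366427e+00,  2.63522924e-01, -4.89618164e-02,  1.25941074e+00,
       -1.95823684e-05,  1.41552056e+00]), 'joint_velocities': array([ 0.00053091, -0.0016809 ,  0.00029405,  0.0001785 , -0.00031779,
        0.00067889]), 'joint_torque': array([ 1.52254062e-03, -6.37611222e+01,  3.84566581e+01,  1.36799112e-02,
       -1.23980190e-04,  2.50047901e-05]), 'tool_pos': array([0.16601905, 0.49794964, 0.40421587]), 'tcp_rot': array([ 1.60234400e-01,  9.87078839e-01, -5.25373635e-04, -1.61590718e-04]), 'force': array([0.43939208, 0.23904607, 0.45123468]), 'moment': array([0.00372945, 0.02158354, 0.00950977]), 'gripper_width': 0.9990055141319515}
scene [ 1.28852072 -0.10535104  0.63827345] 0.00394140625
top [0.5050663  0.06478122 0.98093484] 0.00380859375
```

View pics/scene0.png

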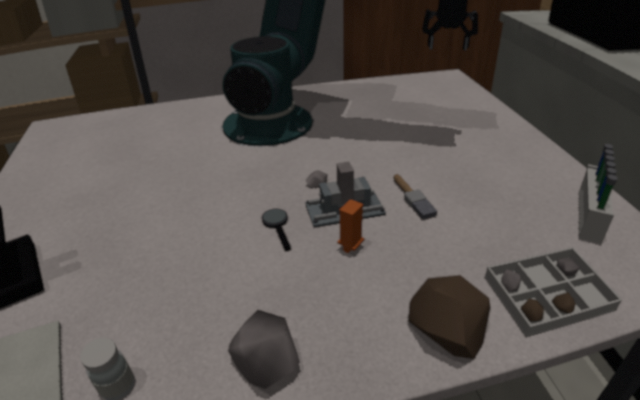

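View pics/top0.png

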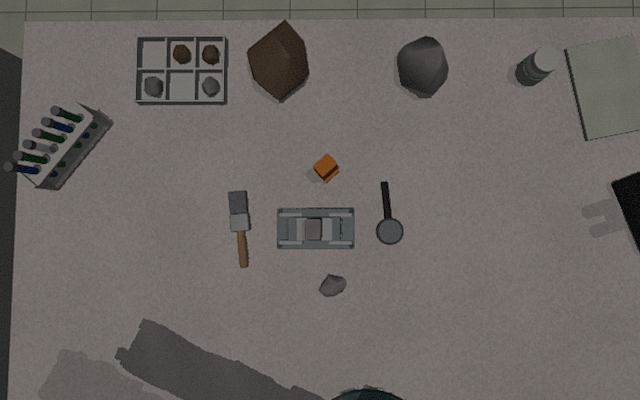

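The grey bar stands between the jaws (scene 345,178; top 313,229). The orange look-alike (scene 350,225; top 326,167) is free-standing and is not meant. The brush is at top 240,225, the magnifier at 389,230 and the chip at 333,286. Next I measure and make one enlarged crop.

Run:
```python
from h import *
f=np.load('top0.npz');W=f['W'];img=f['img']
g=np.load('scene0.npz')
a=cv2.resize(img[150:310,215:415],(640,512),interpolation=cv2.INTER_CUBIC)
save('crop1',cv2.convertScaleAbs(a,alpha=1.5))
sub=np.zeros(W.shape[:2],bool); sub[195:262,265:365]=1
for lo,hi,n in [(.004,.025,'plate'),(.055,.08,'jaws'),(.105,.14,'bartop')]:
    m=sub&(W[...,2]>lo)&(W[...,2]<hi); P=W[m]
    r=cv2.minAreaRect(P[:,:2].astype(np.float32)*1000)
    print(n,m.sum(),P.mean(0).round(4),np.median(P[:,2]).round(4),r)
# table bias
print(np.median(W[330:380,330:400,2]), np.median(W[100:150,330:380,2]))
S=g['W']
m=(S[...,2]>.1)&(S[...,2]<.16);m[:150]=0;m[215:]=0;m[:,:330]=0;m[:,365:]=0
print('scene bar',S[m].mean(0),cv2.minAreaRect(S[m][:,:2].astype(np.float32)*1000))
def blob(y0,y1,x0,x1,n):
    s=np.zeros(W.shape[:2],bool); s[y0:y1,x0:x1]=1; P=W[s&(W[...,2]>.006)]; print(n,P.min(0).round(3),P.max(0).round(3))
blob(150,185,308,345,'orange');blob(185,270,222,258,'brush');blob(175,250,370,410,'loupe');blob(268,300,315,350,'chip')
```

```text
plate 2063 [0.4882 0.1126 0.0121] 0.0111 ((487.6690673828125, 118.51861572265625), (146.0255584716797, 219.14402770996094), 0.4453016519546509)
jaws 824 [0.4874 0.1139 0.0686] 0.0687 ((487.3095703125, 114.68609619140625), (47.67826461791992, 105.90006256103516), 0.3335767388343811)
bartop 301 [0.4881 0.1147 0.1185] 0.1185 ((487.3792724609375, 114.7835922241211), (38.99446105957031, 27.671037673950195), 0.33490464091300964)
nan nan
scene bar [0.55481928 0.10228482 0.11013804] ((553.5135498046875, 105.64813232421875), (45.91503143310547, 174.1493682861328), 77.74016571044922)
orange [0.588 0.064 0.019] [0.638 0.121 0.113]
brush [0.396 0.25  0.006] [0.57  0.309 0.025]
loupe [ 0.454 -0.086  0.006] [ 0.592 -0.018  0.019]
chip [0.343 0.048 0.007] [0.387 0.107 0.037]
```

View pics/crop1.png

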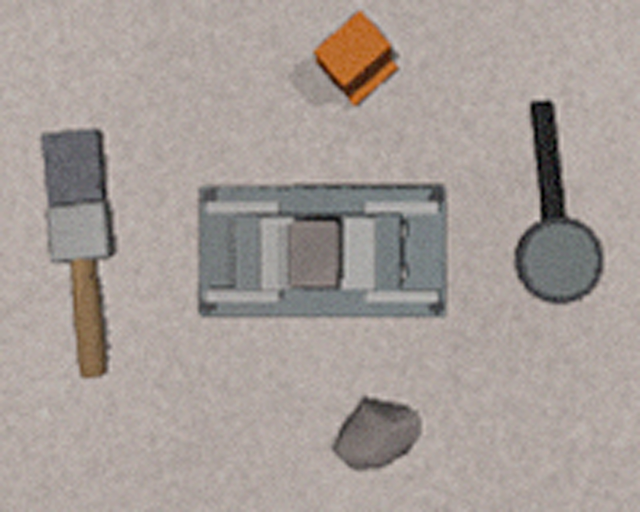

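The crop confirms it: the grey bar at crop (315,252) sits between the jaws, and the orange one stands free on the table. The holder is at about (0.488, 0.1135) with yaw about 0. I'll grip across the bar's y faces, turning the tool first and then travelling.

```bash
python3 -m handwheel '{"xyz":[[0,0,0.014],[0,0,0.014],[0,0,0.014],[0,0,0.014],[0,0,0.014]],"dr":[[0,0,-0.0643],[0,0,-0.0643],[0,0,-0.0643],[0,0,-0.0643],[0,0,-0.0643]]}' 1
python3 -m handwheel '{"xyz":[[-0.015,-0.018,0],[-0.023,-0.027,0],[-0.023,-0.027,0],[-0.023,-0.027,0],[-0.023,-0.027,0]],"dr":[[0,0,0],[0,0,0],[0,0,0],[0,0,0],[0,0,0]]}'
python3 -m handwheel '{"xyz":[[-0.023,-0.027,0],[-0.023,-0.027,0],[-0.023,-0.027,0],[-0.023,-0.027,0],[-0.023,-0.027,0]],"dr":[[0,0,0],[0,0,0],[0,0,0],[0,0,0],[0,0,0]]}'
```

```text
clock: 0.52
tool_pos: [0.166, 0.4979, 0.3338]
tcp_rot: [-0.001, 1.0, -0.0, -0.0]
force: [0.8, 0.1, -0.4]
gripper_width: 1.003
clock: 0.93
tool_pos: [0.2736, 0.3707, 0.3345]
tcp_rot: [-0.0, 1.0, -0.0, -0.0]
force: [0.6, 1.0, -0.3]
gripper_width: 0.998
clock: 1.35
tool_pos: [0.3887, 0.2354, 0.3346]
tcp_rot: [0.0, 1.0, -0.0, -0.0]
force: [0.3, 0.5, -0.5]
gripper_width: 1.002
```

```bash
python3 -m handwheel '{"xyz":[[-0.022,-0.027,0],[-0.022,-0.027,0],[-0.022,-0.027,0],[-0.022,-0.027,0],[-0.011,-0.013,0]],"dr":[[0,0,0],[0,0,0],[0,0,0],[0,0,0],[0,0,0]]}'
python3 - <<'E'
from h import *
d=cam('wrist'); W=cloud(d); save('wrist1',cv2.convertScaleAbs(d['img'],alpha=1.4)); s=state(); print(s['tool_pos'],s['tcp_rot'])
near=(abs(W[...,0]-.488)<.1)&(abs(W[...,1]-.114)<.1)
for lo,hi in [(.06,.076),(.112,.125)]:
    P=W[near&(W[...,2]>lo)&(W[...,2]<hi)]
    if len(P)>20: print(lo,len(P),P.mean(0),cv2.minAreaRect(P[:,:2].astype(np.float32)*1000))
E
```

```text
clock: 1.77
tool_pos: [0.4888, 0.1132, 0.3344]
tcp_rot: [0.001, 1.0, -0.0, 0.0]
force: [-0.4, 1.0, -0.9]
gripper_width: 1.0
[0.48983578 0.1124765  0.33426573] [ 1.65754559e-03  9.99998480e-01 -4.33379977e-04  3.22544697e-04]
0.06 5042 [0.48297957 0.11490507 0.06974432] ((485.7484436035156, 115.05130004882812), (49.99018859863281, 106.56468200683594), 0.17896683514118195)
0.112 2564 [0.48424531 0.11537234 0.11980457] ((486.0397644042969, 115.4090576171875), (40.469207763671875, 30.023012161254883), 0.2713901996612549)
```

View pics/wrist1.png

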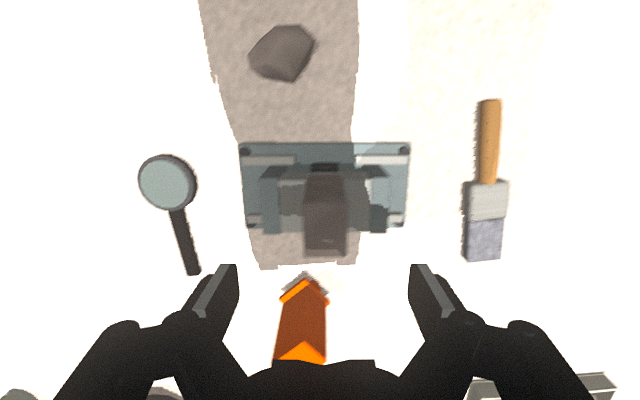

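The wrist view shows the grey bar at (325,213) between the fingers, which are clear of the orange part. Bar centre is about (0.487, 0.115), so I shift slightly and descend.

```bash
python3 -m handwheel '{"xyz":[[0.001,0.001,0.01],[0.001,0.001,0.017],[0,0.0005,0.018],[0,0,0.018],[0,0,0.014]],"dr":[[0,0,0],[0,0,0],[0,0,0],[0,0,0],[0,0,0]]}'
python3 -m handwheel '{"xyz":[[0,0,0],[0,0,0],[0,0,0],[0,0,0],[0,0,0]],"dr":[[0,0,0],[0,0,0],[0,0,0],[0,0,0],[0,0,0]]}'
```

```text
clock: 2.23
tool_pos: [0.4845, 0.1185, 0.2563]
tcp_rot: [0.0, 1.0, -0.0, -0.001]
force: [-0.9, 0.5, 1.0]
gripper_width: 1.004
clock: 2.65
tool_pos: [0.4852, 0.1185, 0.2585]
tcp_rot: [0.0, 1.0, 0.0, 0.001]
force: [-0.2, 0.8, -0.4]
gripper_width: 1.0
```

```bash
python3 -m handwheel '{"xyz":[[0,0,0],[0,0,0],[0,0,0],[0,0,0],[0,0,0]],"dr":[[0,0,0],[0,0,0],[0,0,0],[0,0,0],[0,0,0]]}'
python3 -c "
from h import *
d=cam('wrist');W=cloud(d);s=state();print(s['tool_pos'])
save('wrist2',cv2.convertScaleAbs(d['img'],alpha=.8))
near=(abs(W[...,0]-.488)<.04)&(abs(W[...,1]-.114)<.04)
P=W[near&(W[...,2]>.11)&(W[...,2]<.13)];print(len(P),P.mean(0),cv2.minAreaRect(P[:,:2].astype(np.float32)*1000))
"
```

```text
clock: 3.07
tool_pos: [0.485, 0.1185, 0.2577]
tcp_rot: [0.0, 1.0, -0.0, 0.0]
force: [0.3, -0.4, 1.3]
gripper_width: 0.999
[0.48493842 0.11845718 0.25768847]
6566 [0.48241514 0.11007396 0.11957472] ((486.043212890625, 102.1384506225586), (40.96266174316406, 56.159358978271484), 0.21600569784641266)
```

View pics/wrist2.png

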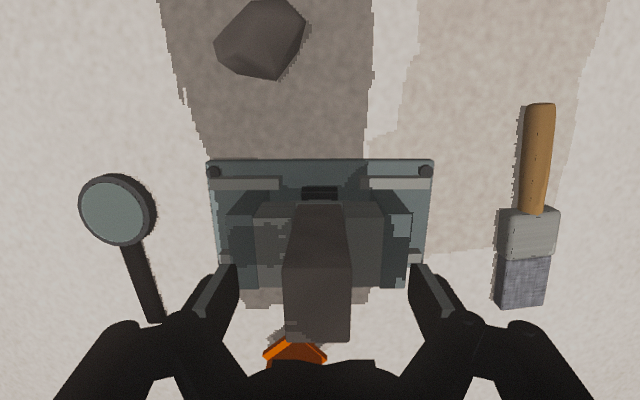

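The bar top (285–352 px, middle 318) lies slightly left (−y) of the finger middle (322). I correct by −3 mm in y, then close.

```bash
python3 -m handwheel '{"xyz":[[-0.001,-0.002,0],[-0.0005,-0.001,0],[0,0,0],[0,0,0],[0,0,0]],"dr":[[0,0,0],[0,0,0],[0,0,0],[0,0,0],[0,0,0]]}'
for i in 1 2; do python3 -m handwheel '{"xyz":[[0,0,0],[0,0,0],[0,0,0],[0,0,0],[0,0,0]],"dr":[[0,0,0],[0,0,0],[0,0,0],[0,0,0],[0,0,0]]}' -1; done
```

```text
clock: 3.53
tool_pos: [0.4864, 0.1154, 0.2577]
tcp_rot: [0.0, 1.0, 0.0, -0.0]
force: [-0.5, -0.4, 0.1]
gripper_width: 1.002
clock: 3.95
tool_pos: [0.4865, 0.1155, 0.2578]
tcp_rot: [0.0, 1.0, 0.0, 0.0]
force: [-1.9, 0.3, 4.7]
gripper_width: 0.344
clock: 4.37
tool_pos: [0.4865, 0.1155, 0.2578]
tcp_rot: [0.0, 1.0, 0.0, 0.0]
force: [-1.5, 0.1, 6.2]
gripper_width: 0.343
```

Gripped (about 29 mm). I rock about the pivot, 240 mm ahead of the TCP, starting towards +y.

```bash
python3 -m handwheel '{"xyz":[[0,0.0048,0],[0,0.0048,0],[0,0.0048,0],[0,0.0048,0],[0,0.0048,0]],"dr":[[0.02,0,0],[0.02,0,0],[0.02,0,0],[0.02,0,0],[0.02,0,0]]}'
cat > st.py <<'E'
from h import *
s=state();r=R.from_quat(s['tcp_rot']);z=r.as_matrix()[:,2]
print(s['clock'],'tcp',s['tool_pos'].round(4),'lean y',-z[1].round(4),'lean x',-z[0].round(4),'F',s['force'].round(1),'M',s['moment'].round(2),'w',s['gripper_width'].round(3),'pivot pt',(s['tool_pos']+.24*z).round(4))
E
python3 st.py
```

```text
clock: 4.78
tool_pos: [0.4865, 0.1399, 0.2567]
tcp_rot: [0.0, 0.999, -0.051, 0.0]
force: [1.2, -5.1, 0.9]
gripper_width: 0.346Traceback (most recent call last):
  File "st.py", line 3, in <module>
    print(s['clock'],'tcp',s['tool_pos'].round(4),'lean y',-z[1].round(4),'lean x',-z[0].round(4),'F',s['force'].round(1),'M',s['moment'].round(2),'w',s['gripper_width'].round(3),'pivot pt',(s['tool_pos']+.24*z).round(4))
                                                                                                                                                       ^^^^^^^^^^^^^^^^^^^^^^^^
AttributeError: 'float' object has no attribute 'round'
```

```bash
sed -i "s/s\['gripper_width'\].round(3)/round(s['gripper_width'],3)/" st.py
python3 -m handwheel '{"xyz":[[0,0.0048,0],[0,0.0048,0],[0,0.0048,0],[0,0.0048,0],[0,0.0048,0]],"dr":[[0.02,0,0],[0.02,0,0],[0.02,0,0],[0.02,0,0],[0.02,0,0]]}'; python3 st.py
python3 -m handwheel '{"xyz":[[0,0,0],[0,0,0],[0,0,0],[0,0,0],[0,0,0]],"dr":[[0,0,0],[0,0,0],[0,0,0],[0,0,0],[0,0,0]]}'; python3 st.py
```

```text
clock: 5.2
tool_pos: [0.4863, 0.1636, 0.2532]
tcp_rot: [0.0, 0.995, -0.101, -0.0]
force: [-0.1, -5.5, 1.9]
gripper_width: 0.344
5.2 tcp [0.4863 0.1636 0.2532] lean y 0.2012 lean x 0.0003 F [-0.1 -5.5  1.9] M [-0.99 -0.02  0.01] w 0.344 pivot pt [0.4863 0.1153 0.0181]
clock: 5.62
tool_pos: [0.4863, 0.1632, 0.2532]
tcp_rot: [0.0, 0.995, -0.099, -0.0]
force: [0.3, -1.5, -3.6]
gripper_width: 0.34
5.6167 tcp [0.4863 0.1632 0.2532] lean y 0.1979 lean x 0.0006 F [ 0.3 -1.5 -3.6] M [ 0.16 -0.09 -0.03] w 0.34 pivot pt [0.4862 0.1157 0.0179]
```

The lean towards +y is 0.2 rad and the pivot point stays put. Now the other way.

```bash
python3 -m handwheel '{"xyz":[[0,-0.0072,0],[0,-0.0096,0],[0,-0.0096,0],[0,-0.0096,0],[0,-0.0072,0]],"dr":[[-0.03,0,0],[-0.04,0,0],[-0.04,0,0],[-0.04,0,0],[-0.03,0,0]]}'; python3 st.py
python3 -m handwheel '{"xyz":[[0,-0.0048,0],[0,-0.0048,0],[0,-0.0048,0],[0,-0.0048,0],[0,-0.0048,0]],"dr":[[-0.02,0,0],[-0.02,0,0],[-0.02,0,0],[-0.02,0,0],[-0.02,0,0]]}'; python3 st.py
```

```text
clock: 6.03
tool_pos: [0.4863, 0.1199, 0.2589]
tcp_rot: [0.0, 1.0, -0.009, 0.0]
force: [-0.1, -0.1, -3.9]
gripper_width: 0.342
6.0333 tcp [0.4863 0.1199 0.2589] lean y 0.0171 lean x -0.0 F [-0.1 -0.1 -3.9] M [-0.01 -0.01  0.03] w 0.342 pivot pt [0.4863 0.1158 0.019 ]
clock: 6.45
tool_pos: [0.4864, 0.0966, 0.2585]
tcp_rot: [-0.0, 0.999, 0.041, 0.0]
force: [-0.0, 5.8, 0.2]
gripper_width: 0.34
6.45 tcp [0.4864 0.0966 0.2585] lean y -0.0828 lean x -0.0002 F [-0.   5.8  0.2] M [ 1.07  0.13 -0.  ] w 0.34 pivot pt [0.4865 0.1165 0.0194]
```

```bash
python3 -m handwheel '{"xyz":[[0,-0.005,0.0003],[0,-0.005,0.0003],[0,-0.005,0.0003],[0,-0.005,0.0002],[0,-0.005,0]],"dr":[[-0.02,0,0],[-0.02,0,0],[-0.02,0,0],[-0.02,0,0],[-0.02,0,0]]}'; python3 st.py
python3 -m handwheel '{"xyz":[[0,-0.0024,0],[0,0,0],[0,0,0],[0,0,0],[0,0,0]],"dr":[[-0.01,0,0],[0,0,0],[0,0,0],[0,0,0],[0,0,0]]}'; python3 st.py
```

```text
clock: 6.87
tool_pos: [0.4865, 0.0719, 0.2545]
tcp_rot: [-0.0, 0.996, 0.091, 0.0]
force: [0.5, 5.4, 1.4]
gripper_width: 0.344
6.8667 tcp [0.4865 0.0719 0.2545] lean y -0.1818 lean x -0.0006 F [0.5 5.4 1.4] M [0.96 0.   0.04] w 0.344 pivot pt [0.4867 0.1155 0.0185]
clock: 7.28
tool_pos: [0.4865, 0.0696, 0.254]
tcp_rot: [-0.0, 0.996, 0.095, 0.0]
force: [2.0, 2.9, -1.2]
gripper_width: 0.349
7.2833 tcp [0.4865 0.0696 0.254 ] lean y -0.1884 lean x -0.0003 F [ 2.   2.9 -1.2] M [ 0.52 -0.33 -0.02] w 0.349 pivot pt [0.4866 0.1148 0.0183]
```

Back to upright, then a look at the jaws before lifting.

```bash
python3 -m handwheel '{"xyz":[[0,0.0072,0],[0,0.0096,0],[0,0.0096,0],[0,0.0096,0],[0,0.0096,0.0002]],"dr":[[0.03,0,0],[0.04,0,0],[0.04,0,0],[0.04,0,0],[0.04,0,0]]}'
python3 -m handwheel '{"xyz":[[0,0,0],[0,0,0],[0,0,0],[0,0,0],[0,0,0]],"dr":[[0,0,0],[0,0,0],[0,0,0],[0,0,0],[0,0,0]]}'; python3 st.py
python3 - <<'E'
from h import *
d=cam('wrist'); W=cloud(d); save('wrist3',cv2.convertScaleAbs(d['img'],alpha=1.0))
m=(abs(W[...,0]-.487)<.025)&(W[...,2]>.064)&(W[...,2]<.074)
for lo,hi in [(.04,.115),(.115,.19)]:
    P=W[m&(W[...,1]>lo)&(W[...,1]<hi)]; print(len(P),np.percentile(P[:,1],[1,99]).round(4) if len(P) else '')
E
```

```text
clock: 7.7
tool_pos: [0.4862, 0.1151, 0.2588]
tcp_rot: [0.0, 1.0, -0.001, -0.0]
force: [0.1, 2.6, -4.9]
gripper_width: 0.342
clock: 8.12
tool_pos: [0.4863, 0.1142, 0.2587]
tcp_rot: [0.0, 1.0, 0.0, -0.0]
force: [-0.4, 1.8, -4.9]
gripper_width: 0.342
8.1167 tcp [0.4863 0.1142 0.2587] lean y -0.001 lean x 0.0005 F [-0.4  1.8 -4.9] M [0.73 0.12 0.02] w 0.342 pivot pt [0.4862 0.1144 0.0187]
4386 [0.052  0.1109]
4465 [0.1194 0.1779]
```

View pics/wrist3.png

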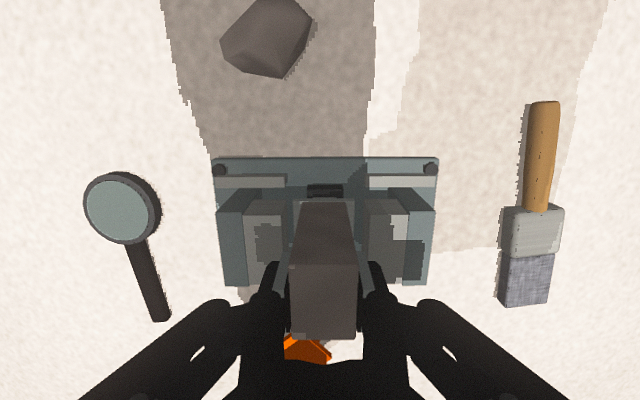

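The picture shows gaps on both sides of the bar. The jaws' outer edges are now at y 0.052 and 0.178, against about 0.062 and 0.168 before, so each is back about 10 mm (more than 6). Lift straight up.

```bash
python3 -m handwheel '{"xyz":[[0,0,-0.003],[0,0,-0.003],[0,0,-0.003],[0,0,-0.003],[0,0,-0.003]],"dr":[[0,0,0],[0,0,0],[0,0,0],[0,0,0],[0,0,0]]}'; python3 st.py
```

```text
clock: 8.58
tool_pos: [0.4865, 0.1145, 0.2744]
tcp_rot: [0.0, 1.0, -0.0, 0.0]
force: [0.7, 1.3, -3.8]
gripper_width: 0.347
8.5833 tcp [0.4865 0.1145 0.2744] lean y 0.0003 lean x -0.0005 F [ 0.7  1.3 -3.8] M [-0.02 -0.    0.01] w 0.347 pivot pt [0.4866 0.1144 0.0344]
```

```bash
python3 -m handwheel '{"xyz":[[0,0,-0.006],[0,0,-0.006],[0,0,-0.006],[0,0,-0.006],[0,0,-0.006]],"dr":[[0,0,0],[0,0,0],[0,0,0],[0,0,0],[0,0,0]]}'; python3 st.py
python3 -m handwheel '{"xyz":[[0,0,-0.007],[0,0,-0.007],[0,0,-0.007],[0,0,-0.007],[0,0,-0.004]],"dr":[[0,0,0],[0,0,0],[0,0,0],[0,0,0],[0,0,0]]}'
python3 -m handwheel '{"xyz":[[0,0,0],[0,0,0],[0,0,0],[0,0,0],[0,0,0]],"dr":[[0,0,0],[0,0,0],[0,0,0],[0,0,0],[0,0,0]]}'; python3 st.py
python3 - <<'E'
from h import *
d=cam('scene'); W=cloud(d); a=d['img'][110:260,240:440]; save('scene3',cv2.convertScaleAbs(cv2.resize(a,(800,600),interpolation=cv2.INTER_CUBIC),alpha=1.6))
t=cam('top'); W=cloud(t); save('top3',t['img'])
E
```

```text
clock: 9.0
tool_pos: [0.4865, 0.1146, 0.3046]
tcp_rot: [0.0, 1.0, 0.0, 0.0]
force: [-0.1, -0.3, -4.3]
gripper_width: 0.34
9.0 tcp [0.4865 0.1146 0.3046] lean y -0.0 lean x -0.0003 F [-0.1 -0.3 -4.3] M [ 0.   -0.02  0.01] w 0.34 pivot pt [0.4865 0.1146 0.0646]
clock: 9.42
tool_pos: [0.4865, 0.1146, 0.3369]
tcp_rot: [0.0, 1.0, 0.0, 0.0]
force: [0.1, 0.1, -2.8]
gripper_width: 0.343
clock: 9.83
tool_pos: [0.4863, 0.1146, 0.3356]
tcp_rot: [0.0, 1.0, -0.0, -0.0]
force: [0.2, 0.2, -3.7]
gripper_width: 0.344
9.8333 tcp [0.4863 0.1146 0.3356] lean y 0.0001 lean x 0.0007 F [ 0.2  0.2 -3.7] M [-0.03 -0.02  0.05] w 0.344 pivot pt [0.4862 0.1146 0.0956]
```

View pics/scene3.png

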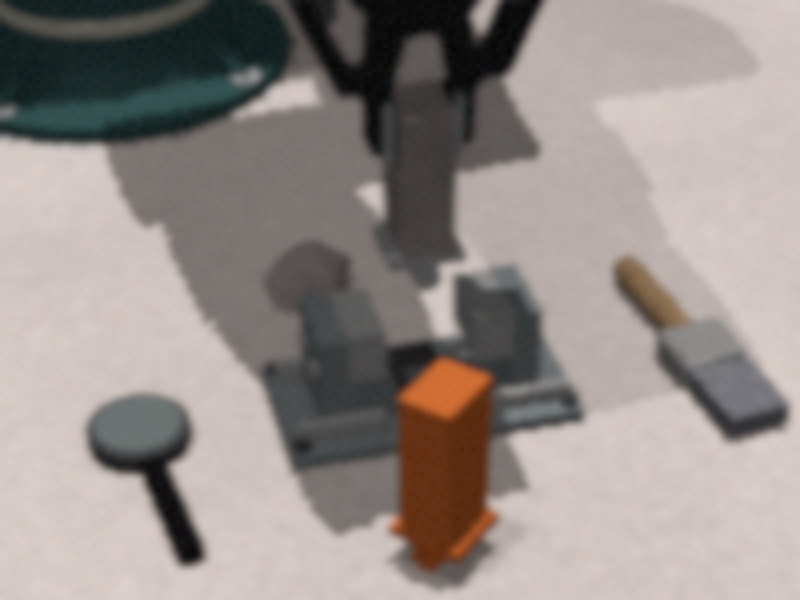

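The sample hangs upright in the gripper with its foot at crop (420,275), above and between the pushed-back jaws. The brush, magnifier and chip are where they were. The force of 3.7 N matches the sample's weight alone.

```bash
python3 -c "
from station import *
print(finish_job())"
```

```text
the job is handed in; nothing more can be done
None
```

I rocked the sample free and lifted it straight out. I handed the job in at about 10 s on the robot's clock, with the sample still in the gripper above the holder; `finish_job()` gives no verdict.

- **Rocking:** I gripped the grey bar across its y faces and leaned it about 0.2 rad towards the left (+y) jaw, then about 0.19 rad towards the right. Side force at the wrist, sampled at the end of each move, was never above about 6 N. The contact force between bar and holder can't be read, so I could not check it against the 100 N limit.
- **Jaws:** the wrist camera's depth data put each jaw about 10 mm back before I lifted; they needed about 6 mm.
- **Final pose:** the tool rose 77 mm and stood upright within 0.001 rad. From the tool height I estimate the foot at about 88 mm, roughly 20 mm above the jaw tops. I did not measure the foot itself with a camera.
- **Hold:** the gripper stayed at about 29 mm, and the 3.7 N load is about the weight of the sample alone (about 3.3 N), so it appears to be touching nothing else.
- **Surroundings:** the last scene picture shows the brush, magnifier and chip where they were. I judged this by eye.

One disagreement came up on the way: a tool reading taken just after a move was about 3 mm out in y. I corrected this before gripping.

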